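# Present the ball tray to the reader

### The arm

A 7-joint arm with a two-finger parallel gripper is mounted at the origin on a cart in front of the work surface, level with it; the furniture and walls round the work are solid. World frame = base frame: x ahead of the robot, y to its left, z up, the work surface at z = 0. Lengths are in m, angles in rad, forces in N, time in s.
With the tool pointing down it reaches from about 0.425 to 0.825 m from the base axis. Payload 3.6 kg.
Tool frame: the origin (TCP) lies on the centre line of the jaws, within the pads' length; the fingertips stand 14 mm ahead of it and the grasp point (between the pads) lies 5 mm behind it; z points along the fingers, y is the direction in which the jaws open and shut (so a half turn about z gives the same grasp; the last joint's range is limited). The gripper opens to 93 mm and grips with 3 to 60 N. Pads are 15 mm wide; open, the fingers measure 128 mm over their backs; the gripper's body (75 mm by 188 mm) begins 65 mm behind the grasp point.
Start: joints at [-1.27, 0.615, -0.013, 1.423, 0.008, 1.103, -0.04], TCP at [0.209, 0.615, 0.233] pointing down, gripper open.
Joint ranges: [-3.12, 3.12], [-0.3, 2.06], [-1.34, 1.32], [0.26, 2.42], [-1.36, 4.5], [0.01, 1.98], [-2.84, 2.84]. Speed limits (rad/s): [2.79, 2.79, 3.14, 3.14, 3.14, 3.14, 3.14].

### API

Orientations are given as a unit quaternion [w, x, y, z].
In Python, from cell import env, eyes gives the robot as it stands.
- The arm moves only by the tool carry_out, never from a script. Its argument "increments" is a list that holds one entry, the list of rows, each a list of 7 numbers: the turn, a rotation vector about the tool's x, y, z as a fraction of full scale, then the shift along the tool's x, y, z as a fraction of full scale, then the opening, from -1 (shut) to 1 (fully open). A call has 1 to 20 rows; each row shifts and turns the pose as measured when the row begins, along the tool's axes as they then stand; what a row does not reach is not made up. Full scale, the value 1, is 40 mm for a shift and 4 degrees for a turn. A row lasts 1/8 s, in which the tool goes at most 62.5 mm and 10.7 degrees, less where a joint would pass 70% of its speed; a pose out of reach is approached as far as the arm can. A call with a number of a shift or a turn outside -1 to 1 is refused whole. A call with a gripper value outside its range is refused whole. The fingers move at their own pace and stop on an object; "force" is the grip in N (left out, the last holds). Time passes only in rows, so rows that do not move let the fingers close. It gives the time, the measured TCP pose, the force and the opening at its end, in the units of the state.
- env.get_state(): the state, without advancing time (a new reading comes with each control period).
- eyes.camera(name): name is "scene" or "top" or "wrist"; returns the picture (400x640x3 uint8, red, green, blue); there is no depth.
- eyes.get_calibration(name): a dict with "vfov" (degrees; the focal length in pixels is half the picture's height over the tangent of half this angle, whatever the lens; pixels are square), "cx", "cy" (the principal point, pixels), "k1" (the pictures are not rectified: a ray, as slopes to the right and down, at radius r is drawn at 1 + k1 r^2 times it, then the intrinsics apply), "rvec" (rotation vector, rad) and "tvec" (3), from world to camera coordinates, as OpenCV has them. Camera axes: x right, y down, z forward; pixel columns grow to the right and rows downward; lengths in m; the calibration is good to about 2 mm. A picture is of the moment at which its call begins: read the wrist's pose just before it. get_calibration takes no time and is no camera call; for the wrist camera it gives the pose at the moment of the call.
- env.finish_job(): hands the job in, once; it reports no verdict.
The state is a dict: "time_s": time; "joints": joint angles; "dq": joint speeds; "joint_torque": joint torques, N m; "position": TCP position; "tool_rot": TCP orientation; "ft_force": force on the tool from outside, world axes, zero at the start; "ft_torque": the same for the moment, N m; "grip_width": opening from 0.0 (shut) to 1.0 (fully open).
Only numpy, scipy, OpenCV 4.12 (cv2) and the standard library are available. Lean on these libraries where they do the work, as an engineer would, in place of code of your own. Each camera call takes 0.05 s, during which the arm holds its last target. There are 200 camera calls.

### The job

Take the aluminium sample tray by its blue grip, lift it a little and then draw it out, away from the panel, off the two hooks of its stand, with the loose steel ball staying in the tray's round pocket, so never tip the tray far. Carry it to the flat white reader and finish while still holding it in the gripper: level and still, centred over the reader's dark window with the tray's underside about 10 cm above it, the ball in its pocket. Do not touch the reader or push against the stand, and leave the other things on the bench where they are.

Things in the scene. Friction and masses are not known exactly. Their poses are not given: they have to be found in the camera images.
- tray_grip (a point): centre of the tray's blue upright grip block: 44 along the tray's x, 14 thick along its y, 40 high (top 20 above this point), free on both y sides. It stands on a thin web over the middle of the tray. The tray's underside is 88 below this point, its centre of mass nearly straight below. Axes as the tray's. Hung, this point is at height 148
- tray_pocket (a point): where the ball's centre lies when it is in the middle of the pocket: x = -41, y = 0, 73 below the grip centre in the tray's frame. The pocket is a flat recess, inner diameter 34, inside a black ring only 2.5 high; the ball can roll about 10 from this point and climbs out at about 40 degrees of tilt, or less with jerks
- steel_ball_center (a point): centre of the loose steel ball, diameter 20, 33 g, in the pocket
- stand: fixed stand, to the left or right in front of the robot. Origin on the bench straight below the middle of the hung tray; +x points from there to the upright white panel (front face at x = +70, 88 wide, top at height 159); grey foot plate 150x120x10. Yaw up to 0.3 rad either way, the hung tray with it
- stand_hooks (a point): middle of the tray's cross-bar as it rests in the two steel hooks (x = +56, height 135 in the stand's frame). 7 mm wires at y = -22 and +22 run from the panel under the bar; their turned-up ends in front of the bar (-x side) reach 12 above its centre line. To free the tray: up 16 to 50, then at least 30 out towards -x, and only then higher (the plate lies under the wires)
- reader_window (a point): centre of the dark square window (72x72) on top of the fixed white reader, at height 48; the reader is 130 (x) by 110 (y), z up; it stands on the other side from the stand
- tray: aluminium tray, 0.24 to 0.39 kg: plate 136 (x) by 100 (y), 5 thick, low edge 11 high; origin at the middle of its underside, z up when level, +x towards the stand's panel when hung. At x = +56, height 75, a cross-bar of diameter 8 runs along y between two ears (y = -38 and +38, tops at height 82); it hangs in the stand's hooks
- reader: the white reader; origin at the centre of its underside
- bench_timer: small white bench timer, 66x66x19, lying between stand and reader; origin at the centre of its underside; a bystander
- tape_roll: roll of green label tape lying flat, 82 across, 19 high, behind the timer; origin at the centre of its underside; a bystander
- petri_dish: closed petri dish, 60 across, 15 high, lying at the right; origin at the centre of its underside; a bystander
Not all that is in view belongs to the job. What is shaped like the stand but orange is not meant.

How it is judged:
On the way:
1. the tray is lifted off the hooks, clear of the stand, ball in its pocket (horizontal distance between tray_grip and stand above 0.03 m and height (world z) of tray_grip above 0.155 m and contact force between the fingers and tray above 0.5 N and contact force between tray and stand below 0.05 N and distance between steel_ball_center and tray_pocket below 0.016 m), for 0.1 s.
At the end, for the whole second after the job is handed in: The gripper still holds the tray in the air: grip centre within 30 mm (horizontally) of the reader window's centre, tray underside 70 to 130 mm above the window, tilt under 0.10 rad, at rest, touching neither stand nor reader, the ball within 16 mm of the pocket's middle point (horizontal distance between tray_grip and reader_window below 0.03 m and height (world z) of tray_grip between 0.206 and 0.266 m and angle between tray_grip's own z axis and vertical below 0.1 rad and linear speed of tray below 0.03 m/s and angular speed of tray below 0.15 rad/s and contact force between the fingers and tray above 0.5 N and contact force between tray and stand below 0.05 N and contact force between tray and reader below 0.05 N and distance between steel_ball_center and tray_pocket below 0.016 m); the arm keeps its last pose, push and grip.
It fails at once if the ball leaves its pocket (not (distance between steel_ball_center and tray_pocket below 0.016 m)).
It fails at once if the tray is tipped by more than 0.4 rad (angle between tray_grip's own z axis and vertical above 0.4 rad).
It fails at once if the tray or the robot touches the reader (contact force between any of tray, the arm, the fingers and reader above 0.5 N).
It fails at once if the robot pushes on the stand with more than 5 N (contact force between any of the arm, the fingers and stand above 5 N).
It fails at once if a bystander (timer, tape, petri dish) is shifted by more than 20 mm (distance of any of bench_timer, tape_roll, petri_dish from where it was at the start of the episode above 0.02 m).
It also fails if it takes over 48 s, if anything falls off the work surface, if the arm or the gripper's body presses on something with over 40 N, if the wrist force passes 120 N, or if a joint passes its speed limit or range.

## Working session

There is one attempt and no reset: what is moved stays moved. The work goes in short steps, Python scripts to look and compute and a tool call to move; the robot and the scene stay as the last step left them, time stands still between calls to the robot, and variables do not carry over. Pictures are saved under pics/ and viewed, about 8 in all and at most 12, crops included, and the job is handed in when it is done.

Besides the shell and the picture viewer there is one more tool, called in YAML: its name, and indented under it one key for each argument. carry_out: Moves the arm, as the interface text tells. Its arguments: {"type":"object","properties":{"increments":{"type":"array","items":{"type":"array","items":{"type":"array","items":{"type":"number"}}}},"force":{"type":"number"}},"required":["increments"]}

```bash
ls; mkdir -p pics; cat > h.py <<'E'
import numpy as np, cv2
from scipy.spatial.transform import Rotation as R
from cell import env, eyes
def K(c):
    f=200/np.tan(np.radians(c['vfov'])/2); return np.array([[f,0,c['cx']],[0,f,c['cy']],[0,0,1.]])
def dist(c): return np.array([c['k1'],0,0,0,0])
def ray(c,uv):
    # k1 model: radial forward distortion = OpenCV k1
    n=cv2.undistortPoints(np.array(uv,float).reshape(-1,1,2),K(c),dist(c)).reshape(-1,2)
    M=cv2.Rodrigues(np.array(c['rvec'],float))[0]; d=np.c_[n,np.ones(len(n))]@M
    return -M.T@np.array(c['tvec'],float), d/np.linalg.norm(d,axis=1)[:,None]
def onz(c,uv,z):
    o,d=ray(c,uv); return o+d*((z-o[2])/d[:,2])[:,None]
def proj(c,P):
    return cv2.projectPoints(np.array(P,float).reshape(-1,1,3),np.array(c['rvec'],float),np.array(c['tvec'],float),K(c),dist(c))[0].reshape(-1,2)
def tri(a,b):
    (o1,d1),(o2,d2)=a,b; d1=d1[0];d2=d2[0]
    s=np.linalg.lstsq(np.c_[d1,-d2],o2-o1,rcond=None)[0]; p=o1+s[0]*d1;q=o2+s[1]*d2
    return (p+q)/2,np.linalg.norm(p-q)
def save(n,im): cv2.imwrite('pics/'+n,im[:,:,::-1])
E
python3 - <<'E'
from h import *
for n in ('scene','top'):
    save(n+'0.png',eyes.camera(n)); c=eyes.get_calibration(n); print(n,c, ray(c,[[320,200]]))
s=env.get_state();print(s['time_s'],s['position'],s['tool_rot'],s['grip_width'])
E
```

```text
pics
scene {'vfov': 46.5157770469263, 'cx': 312.8092759316274, 'cy': 197.9939143895878, 'k1': -0.07428785498078883, 'rvec': array([ 1.15994964, -1.92518976,  1.28880545]), 'tvec': array([0.09252174, 0.33193451, 1.13731341])} (array([-0.74869656,  0.53667664,  0.75076909]), array([[ 0.79222087, -0.46308229, -0.39741777]]))
top {'vfov': 55.73624423377929, 'cx': 310.05376981253664, 'cy': 195.32169469599177, 'k1': 0.0306432838699948, 'rvec': array([ 2.14267688, -2.16227189,  0.19745322]), 'tvec': array([-0.16199858,  0.50583562,  1.08022485])} (array([ 0.33018033, -0.13555501,  1.14961069]), array([[ 0.14266044, -0.05384388, -0.98830604]]))
0.1 [0.20905178 0.61474897 0.23159728] [-1.57749637e-04  1.63143547e-01  9.86601662e-01 -1.14821822e-03] 0.9977716236818333
```

View pics/scene0.png

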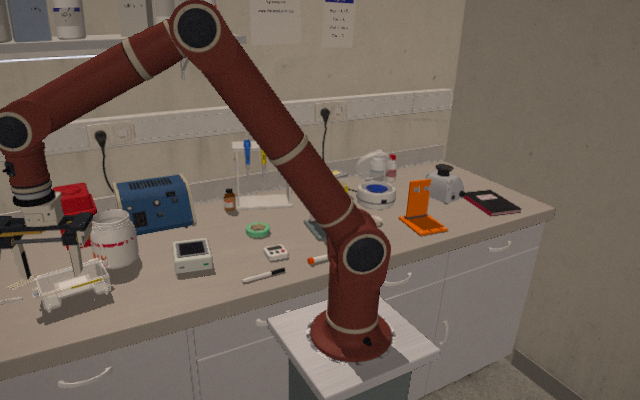

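View pics/top0.png

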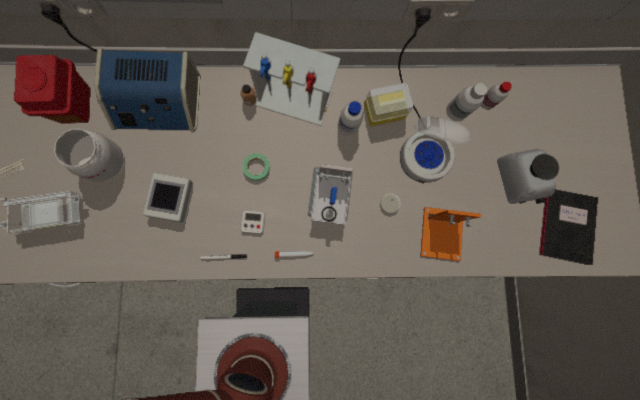

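Top view: the stand with the hung tray is at about (331,195), with the blue grip at (333,195) and ball ring at (329,213). The reader is at (167,198), timer (252,222), tape (256,167) and petri dish (390,204). The orange lookalike at (443,235) has no blue grip or tray, so it isn't the one meant. I'll measure and confirm with an enlarged crop.

```bash
python3 - <<'E'
from h import *
im=eyes.camera('top'); c=eyes.get_calibration('top')
hsv=cv2.cvtColor(im,cv2.COLOR_RGB2HSV)
m=cv2.inRange(hsv,(100,120,50),(130,255,255)); m[:,:310]=0;m[:,345:]=0;m[:175]=0;m[215:]=0
ys,xs=np.nonzero(m);print('grip px',len(xs),xs.min(),xs.max(),ys.min(),ys.max())
P=onz(c,np.c_[xs,ys],0.168); print('grip top mean',P.mean(0)); r=cv2.minAreaRect(P[:,:2].astype(np.float32)*1000);print(r)
# reader window
g=cv2.cvtColor(im,cv2.COLOR_RGB2GRAY); w=(g<70).astype(np.uint8); w[:,:135]=0;w[:,200:]=0;w[:170]=0;w[225:]=0
ct=max(cv2.findContours(w,0,2)[0],key=cv2.contourArea)
Q=onz(c,ct.reshape(-1,2),0.048)[:,:2].astype(np.float32)*1000; print('window',cv2.minAreaRect(Q))
a=cv2.resize(im[150:240,285:375],None,fx=6,fy=6,interpolation=2);b=cv2.resize(im[165:230,135:200],(260,260),interpolation=2)
o=np.zeros((540,800,3),np.uint8);o[:,:540]=a;o[:260,540:]=b;save('crop1.png',o)
for n,u,z in (('timer',(252,222),.019),('tape',(256,167),.019),('petri',(390,204),.015)):print(n,onz(c,[u],z))
E
```

```text
grip px 80 330 336 187 203
grip top mean [ 0.48524541 -0.22333572  0.168     ]
((485.025634765625, -223.31118774414062), (13.014715194702148, 43.838165283203125), 80.85134887695312)
window ((503.78411865234375, 255.07839965820312), (72.238525390625, 72.36825561523438), 79.6742172241211)
timer [[0.42867282 0.00667179 0.019     ]]
tape [[ 0.59647658 -0.00334905  0.019     ]]
petri [[ 0.48012944 -0.41013058  0.015     ]]
```

View pics/crop1.png

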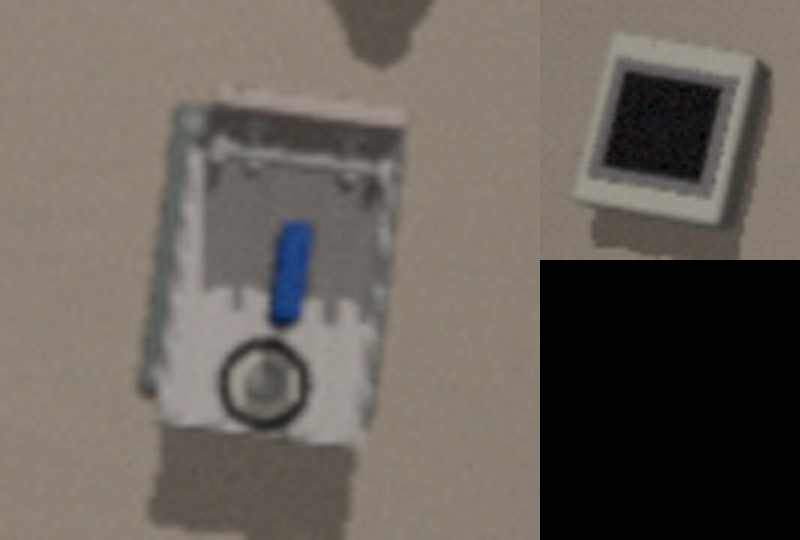

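The crop confirms it: white panel at the top, two hooks on the cross-bar, a blue grip measuring 13x44 mm (14x44 expected), and the ball inside the black ring. The grip is at (0.485, -0.223) with tray yaw about -9°. The window measures 72x72 mm at (0.504, 0.255). First I'll plan the carry-over leg at a safe height, then check from close by.

```bash
cat >> h.py <<'E'
def rel(P,yaw_y):
    """tool-frame shift (mm) and turn (deg) to pose: TCP P, tool z down, tool y at world angle yaw_y deg"""
    s=env.get_state(); q=s['tool_rot']; T=R.from_quat([q[1],q[2],q[3],q[0]])
    y=np.array([np.cos(np.radians(yaw_y)),np.sin(np.radians(yaw_y)),0]);z=np.array([0,0,-1.])
    G=R.from_matrix(np.c_[np.cross(y,z),y,z])
    print('t',round(s['time_s'],2),'pos',np.round(s['position'],4),'j',np.round(s['joints'],2),'grip',round(s['grip_width'],3),'F',np.round(s['ft_force'],2))
    print(' shift mm',np.round(T.inv().apply(np.array(P)-s['position'])*1000,1),'turn deg',np.round(np.degrees((T.inv()*G).as_rotvec()),2), 'after-turn shift',np.round(G.inv().apply(np.array(P)-s['position'])*1000,1))
E
python3 - <<'E'
from h import *
rel([.47,.25,.33],80.85); rel([.485,-.223,.25],80.85)
E
```

```text
t 0.15 pos [0.2091 0.6149 0.2317] j [-1.27  0.62 -0.01  1.42  0.01  1.1  -0.04] grip 0.998 F [-0.21  0.59  0.  ]
 shift mm [-364.5 -261.6  -97.8] turn deg [-0.11 -0.01 -9.63] after-turn shift [-315.6 -318.7  -98.3]
t 0.15 pos [0.2091 0.6149 0.2317] j [-1.27  0.62 -0.01  1.42  0.01  1.1  -0.04] grip 0.998 F [-0.21  0.59  0.  ]
 shift mm [-531.  -704.5  -16.9] turn deg [-0.11 -0.01 -9.63] after-turn shift [-405.6 -783.3  -18.3]
```

carry_out:
  increments:
    - [[0,0,-0.8,0,0,-0.8,1],[0,0,-0.8,0,0,-0.8,1],[0,0,-0.8,0,0,-0.8,1],[0,0,0,-0.8,-0.8,-0.1,1],[0,0,0,-0.9,-0.9,0,1],[0,0,0,-0.9,-0.9,0,1],[0,0,0,-0.9,-0.9,0,1],[0,0,0,-0.9,-0.9,0,1],[0,0,0,-0.9,-0.9,0,1],[0,0,0,-0.9,-0.9,0,1],[0,0,0,-0.9,-0.9,0,1],[0,0,0,-0.9,-0.9,0,1]]

```text
time_s: 1.65
position: [0.4805, 0.2416, 0.331]
tool_rot: [-0.003, 0.072, 0.997, -0.005]
ft_force: [1.2, 1.8, -0.3]
grip_width: 0.999
```

```bash
python3 - <<'E'
from h import *
rel([.485,-.223,.27],80.85)
E
```

```text
t 1.65 pos [0.4805 0.2416 0.331 ] j [-0.54  0.36  0.05  1.58 -0.01  1.21  0.93] grip 0.999 F [ 1.24  1.75 -0.32]
 shift mm [ -71.2 -458.6   65.1] turn deg [-0.55 -0.27  0.93] after-turn shift [ -78.3 -458.    61. ]
```

carry_out:
  increments:
    - [[-0.1,0,0.2,-0.15,-0.9,0,1],[0,0,0,-0.15,-0.95,0,1],[0,0,0,-0.15,-0.95,0,1],[0,0,0,-0.15,-0.95,0,1],[0,0,0,-0.15,-0.95,0,1],[0,0,0,-0.15,-0.95,0,1],[0,0,0,-0.15,-0.95,0,1],[0,0,0,-0.15,-0.95,0,1],[0,0,0,-0.15,-0.95,0,1],[0,0,0,-0.15,-0.95,0,1],[0,0,0,-0.15,-0.95,0,1],[0,0,0,-0.15,-0.95,0.4,1],[0,0,0,0,0,0.4,1],[0,0,0,0,0,0,1]]

```text
time_s: 3.4
position: [0.4759, -0.2389, 0.2964]
tool_rot: [-0.005, 0.084, 0.996, -0.003]
ft_force: [-0.8, -0.1, 0.0]
grip_width: 1.005
```

```bash
python3 - <<'E'
from h import *
rel([.485,-.223,.143],80.85)
c=eyes.get_calibration('wrist'); im=eyes.camera('wrist'); save('w1.png',im)
hsv=cv2.cvtColor(im,cv2.COLOR_RGB2HSV)
m=cv2.inRange(hsv,(100,120,50),(130,255,255)); n,l,st,ce=cv2.connectedComponentsWithStats(m)
for i in range(1,n):
    if st[i,4]>150: print(st[i],ce[i])
print(proj(c,[.485,-.223,.168]), c['k1'])
E
```

```text
t 3.4 pos [ 0.4759 -0.2389  0.2964] j [ 0.25  0.38  0.25  1.66 -0.09  1.12  1.92] grip 1.005 F [-0.82 -0.15  0.03]
 shift mm [ -7.8  18.1 153.3] turn deg [-0.34 -0.57 -0.5 ] after-turn shift [ -6.4  17.2 153.4]
[326 180  14  50 669] [332.39312407 204.6367713 ]
[[336.16816571 208.34072059]] -0.02273768963226454
```

View pics/w1.png

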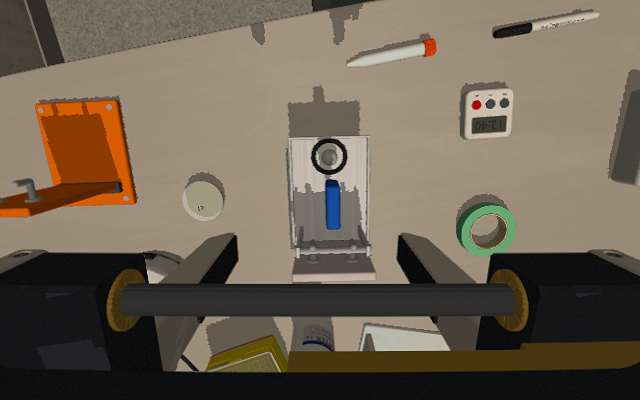

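The wrist view shows the grip at (332,204), ring and ball at (329,156), panel below at (333,270), and both hooks seated on the bar at about y=248. I'll refine the grip position and yaw from here.

```bash
python3 - <<'E'
from h import *
im=cv2.imread('pics/w1.png')[:,:,::-1].copy(); c=eyes.get_calibration('wrist')
hsv=cv2.cvtColor(im,cv2.COLOR_RGB2HSV); m=cv2.inRange(hsv,(100,120,50),(130,255,255)); m[:170]=0;m[240:]=0
print('cam',ray(c,[[320,200]])[0])
ct=max(cv2.findContours(m,0,2)[0],key=cv2.contourArea)
print(cv2.minAreaRect(onz(c,ct.reshape(-1,2)+0.0,.168)[:,:2].astype(np.float32)*1000))
v=hsv[:,:,2]; print('V rows',[int(v[y,328:338].mean()) for y in range(178,234,2)])
for y in range(184,232,8):
    xs=np.nonzero(m[y])[0]; print(y,xs.min(),xs.max(), [int(x) for x in v[y,322:344]])
# panel top edge corners & tray side edges yaw: bench-independent check, from ring centre (height .060+.015~)
g=cv2.cvtColor(im,cv2.COLOR_RGB2GRAY); k=(g<50).astype(np.uint8);k[:130]=0;k[180:]=0;k[:,:300]=0;k[:,360:]=0
ct=max(cv2.findContours(k,0,2)[0],key=cv2.contourArea); (u,w),r=cv2.minEnclosingCircle(ct); print('ring',u,w,r,onz(c,[[u,w]],.072))
E
```

```text
cam [ 0.40860508 -0.22698988  0.44844907]
((481.83673095703125, -226.80209350585938), (12.471933364868164, 47.8703727722168), 81.35770416259766)
V rows [184, 69, 66, 63, 99, 142, 150, 150, 151, 151, 151, 151, 152, 151, 152, 152, 152, 152, 152, 153, 153, 153, 153, 153, 147, 147, 124, 118]
184 326 337 [196, 198, 166, 92, 57, 62, 64, 64, 64, 64, 63, 63, 65, 65, 64, 60, 87, 161, 178, 121, 122, 119]
192 326 339 [121, 122, 102, 77, 101, 130, 143, 152, 151, 150, 151, 150, 152, 154, 153, 150, 139, 114, 95, 124, 121, 122]
200 326 339 [122, 120, 110, 80, 95, 130, 143, 152, 151, 153, 153, 154, 153, 153, 154, 152, 140, 117, 97, 126, 123, 122]
208 326 339 [123, 121, 120, 95, 88, 127, 142, 153, 152, 152, 153, 154, 153, 154, 155, 152, 142, 122, 105, 125, 121, 119]
216 326 339 [120, 120, 122, 94, 84, 123, 141, 155, 156, 156, 156, 154, 156, 153, 155, 153, 144, 123, 107, 123, 120, 120]
224 326 339 [117, 119, 120, 98, 89, 116, 140, 153, 156, 156, 156, 153, 156, 155, 153, 152, 145, 126, 101, 106, 120, 118]
ring 328.9651184082031 156.03488159179688 18.072370529174805 [[ 0.44535915 -0.22127315  0.072     ]]
```

```bash
python3 - <<'E'
from h import *
rel([.4855,-.226,.205],81.0)
E
```

```text
t 3.45 pos [ 0.4762 -0.2395  0.2973] j [ 0.25  0.38  0.25  1.66 -0.09  1.12  1.92] grip 0.997 F [ 0.41 -0.96 -1.27]
 shift mm [-7.7 15.6 92.1] turn deg [-0.4  -0.48 -0.67] after-turn shift [-7.1 14.8 92.3]
```

carry_out:
  increments:
    - [[-0.1,-0.12,-0.17,-0.19,0.39,0.2,1],[0,0,0,0,0,0.7,1],[0,0,0,0,0,0.7,1],[0,0,0,0,0,0.7,1],[0,0,0,0,0,0,1]]

```text
time_s: 4.08
position: [0.4929, -0.2169, 0.2048]
tool_rot: [0.005, 0.072, 0.997, 0.002]
ft_force: [-0.2, -0.3, -0.2]
grip_width: 0.998
```

```bash
python3 - <<'E'
from h import *
rel([.4855,-.226,.143],81.0)
c=eyes.get_calibration('wrist'); im=eyes.camera('wrist'); save('w2.png',im)
hsv=cv2.cvtColor(im,cv2.COLOR_RGB2HSV); m=cv2.inRange(hsv,(100,120,115),(130,255,255))
n,l,st,ce=cv2.connectedComponentsWithStats(m); i=1+np.argmin([abs(ce[j]-proj(c,[.4855,-.226,.168])[0]).sum()+(1e4 if st[j,4]<200 else 0) for j in range(1,n)])
print(st[i],ce[i]); ys,xs=np.nonzero(l==i)
print(cv2.minAreaRect(onz(c,np.c_[xs,ys],.168)[:,:2].astype(np.float32)*1000), onz(c,[ce[i]],.168))
s=env.get_state(); print('fingers mid px check', proj(c,[s['position']]))
E
```

```text
t 4.08 pos [ 0.4929 -0.2169  0.2048] j [ 0.23  0.48  0.21  1.8  -0.13  0.88  1.94] grip 0.998 F [-0.18 -0.32 -0.23]
 shift mm [  6.6 -10.4  61.7] turn deg [0.25 0.54 0.77] after-turn shift [  5.9 -10.2  61.8]
[ 292  193   20   60 1103] [301.35176791 222.23209429]
((483.946533203125, -225.5918426513672), (11.876180648803711, 40.03016662597656), 82.1473388671875) [[ 0.48322048 -0.22554667  0.168     ]]
fingers mid px check [[316.56787759 262.14463569]]
```

View pics/w2.png

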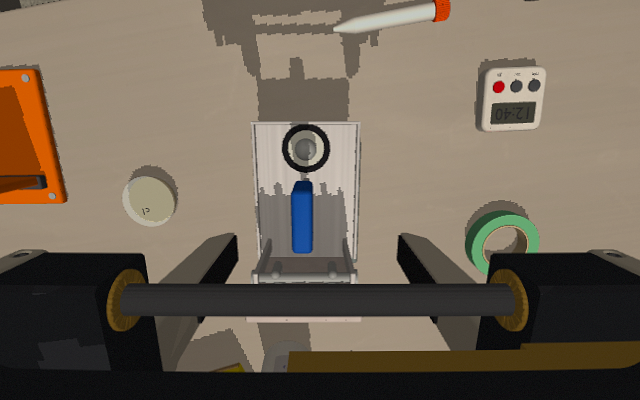

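Close view: the grip's top face is at (301,222) and its projected centre is (0.4845, -0.2255), which agrees with the earlier estimates. The hooks are seated and the ball is in its ring. I'll correct sideways first.

carry_out:
  increments:
    - [[0.03,0.07,0.1,0.1,-0.15,0,1],[0,0,0,0,0,0,1]]

```text
time_s: 4.38
position: [0.4906, -0.2231, 0.2086]
tool_rot: [0.006, 0.075, 0.997, -0.0]
ft_force: [0.6, 0.5, 0.4]
grip_width: 1.0
```

```bash
python3 - <<'E'
from h import *
rel([.4845,-.2255,.143],81.3)
E
```

```text
t 4.38 pos [ 0.4906 -0.2231  0.2086] j [ 0.24  0.47  0.22  1.79 -0.13  0.88  1.94] grip 1.0 F [0.6  0.54 0.41]
 shift mm [ 6.5 -3.3 65.5] turn deg [0.03 0.71 0.12] after-turn shift [ 5.7 -3.3 65.6]
```

carry_out:
  increments:
    - [[0,0.1,0,0.12,-0.07,0.4,1],[0,0.05,0,0,0,0.4,1],[0,0,0,0,0,0.4,1],[0,0,0,0,0,0,1]]

```text
time_s: 4.88
position: [0.4852, -0.2255, 0.1576]
tool_rot: [0.001, 0.075, 0.997, 0.0]
ft_force: [-0.4, 0.0, -0.1]
grip_width: 1.001
```

```bash
python3 - <<'E'
from h import *
for i in range(3): rel([.4845,-.2255,.143],81.3); c=eyes.get_calibration('wrist'); im=eyes.camera('wrist')
save('w3.png',im)
hsv=cv2.cvtColor(im,cv2.COLOR_RGB2HSV); m=cv2.inRange(hsv,(100,120,115),(130,255,255)); m[:,:200]=0;m[:,420:]=0;m[290:]=0
n,l,st,ce=cv2.connectedComponentsWithStats(m); i=1+np.argmax(st[1:,4])
print(st[i],ce[i]); ys,xs=np.nonzero(l==i)
print(cv2.minAreaRect(onz(c,np.c_[xs,ys],.168)[:,:2].astype(np.float32)*1000))
E
```

```text
t 4.88 pos [ 0.4852 -0.2255  0.1576] j [ 0.26  0.53  0.2   1.86 -0.15  0.77  1.96] grip 1.001 F [-0.38  0.03 -0.12]
 shift mm [ 0.7 -0.1 14.6] turn deg [0.04 0.09 0.07] after-turn shift [ 0.7 -0.1 14.6]
t 4.92 pos [ 0.4858 -0.2257  0.1584] j [ 0.26  0.53  0.2   1.85 -0.15  0.77  1.96] grip 0.999 F [-0.06  0.25 -0.76]
 shift mm [ 1.3  0.1 15.3] turn deg [0.01 0.18 0.07] after-turn shift [ 1.3  0.1 15.4]
t 4.97 pos [ 0.4862 -0.226   0.1591] j [ 0.26  0.53  0.2   1.85 -0.15  0.77  1.96] grip 0.999 F [-0.84 -0.91 -1.  ]
 shift mm [ 1.9  0.2 16.1] turn deg [-0.01  0.26  0.07] after-turn shift [ 1.8  0.2 16.1]
[ 305  225   25   59 1320] [316.80378788 255.24772727]
((479.7403259277344, -225.21469116210938), (11.772245407104492, 31.49980354309082), 80.96278381347656)
```

carry_out:
  increments:
    - [[0,0.05,0,0.04,0,0.4,1],[0,0,0,0,0,0,1]]

```text
time_s: 5.28
position: [0.4854, -0.226, 0.1432]
tool_rot: [0.002, 0.075, 0.997, -0.001]
ft_force: [0.4, 0.3, 0.4]
grip_width: 1.0
```

```bash
python3 - <<'E'
from h import *
rel([.4845,-.2255,.143],81.3)
E
```

```text
t 5.28 pos [ 0.4854 -0.226   0.1432] j [ 0.26  0.55  0.2   1.87 -0.16  0.73  1.97] grip 1.0 F [0.39 0.29 0.41]
 shift mm [1.  0.4 0.1] turn deg [-0.04  0.2   0.08] after-turn shift [1.  0.4 0.2]
```

carry_out:
  increments:
    - [[0,0,0,0,0,0,-0.2],[0,0,0,0,0,0,-0.5],[0,0,0,0,0,0,-0.7],[0,0,0,0,0,0,-1],[0,0,0,0,0,0,-1],[0,0,0,0,0,0,-1],[0,0,0,0,0,0,-1]]
  force: 30

```text
time_s: 6.15
position: [0.486, -0.2263, 0.1439]
tool_rot: [0.003, 0.075, 0.997, -0.001]
ft_force: [0.5, 0.8, 0.1]
grip_width: 0.292
```

```bash
python3 - <<'E'
from h import *
rel([.4845,-.2255,.175],81.3); save('w4.png',eyes.camera('wrist'))
E
```

```text
t 6.15 pos [ 0.486  -0.2263  0.1439] j [ 0.26  0.55  0.2   1.87 -0.16  0.73  1.97] grip 0.292 F [0.53 0.79 0.06]
 shift mm [  1.4   0.5 -31.1] turn deg [-0.07  0.31  0.09] after-turn shift [  1.6   0.6 -31.1]
```

View pics/w4.png

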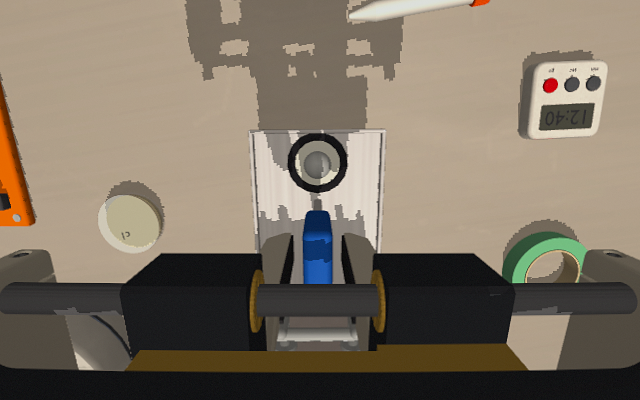

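The fingers are still closing on the grip (opening 0.29, expected to stop at about 0.15) and they are centred on it. I'll let them close fully.

carry_out:
  increments:
    - [[0,0,0,0,0,0,-1],[0,0,0,0,0,0,-1],[0,0,0,0,0,0,-1],[0,0,0,0,0,0,-1]]
  force: 30

```text
time_s: 6.7
position: [0.4861, -0.2263, 0.1439]
tool_rot: [0.003, 0.074, 0.997, -0.001]
ft_force: [0.5, -0.9, -0.7]
grip_width: 0.148
```

carry_out:
  increments:
    - [[0,0,0,0,0,-0.1,-1],[0,0,0,0,0,-0.15,-1],[0,0,0,0,0,-0.15,-1],[0,0,0,0,0,-0.15,-1],[0,0,0,0,0,-0.1,-1],[0,0,0,0,0,0,-1]]

```text
time_s: 7.45
position: [0.4842, -0.2253, 0.1701]
tool_rot: [0.0, 0.075, 0.997, 0.0]
ft_force: [-0.5, -0.4, -3.9]
grip_width: 0.15
```

```bash
python3 - <<'E'
from h import *
rel([.4845,-.2255,.174],81.3)
E
```

```text
t 7.45 pos [ 0.4842 -0.2253  0.1701] j [ 0.26  0.52  0.21  1.84 -0.14  0.8   1.96] grip 0.15 F [-0.47 -0.36 -3.89]
 shift mm [-0.4 -0.2 -3.9] turn deg [0.01 0.04 0.09] after-turn shift [-0.4 -0.2 -3.9]
```

The weight is carried (3.9 N) and the tray is up 26 mm. Next I'll draw it out along tool +x, which is the tray's -x.

carry_out:
  increments:
    - [[0,0,0,0.08,0,-0.05,-1],[0,0,0,0.15,0,0,-1],[0,0,0,0.2,0,0,-1],[0,0,0,0.22,0,0,-1],[0,0,0,0.22,0,0,-1],[0,0,0,0.22,0,0,-1],[0,0,0,0.2,0,0,-1],[0,0,0,0.12,0,0,-1],[0,0,0,0.06,0,0,-1],[0,0,0,0,0,0,-1]]

```text
time_s: 8.7
position: [0.4206, -0.2157, 0.1721]
tool_rot: [-0.0, 0.075, 0.997, 0.0]
ft_force: [0.4, -0.9, -3.9]
grip_width: 0.148
```

```bash
python3 - <<'E'
from h import *
rel([.504,.255,.231],81.3); save('w5.png',eyes.camera('wrist'))
E
```

```text
t 8.7 pos [ 0.4206 -0.2157  0.1721] j [ 0.28  0.43  0.21  2.   -0.13  0.72  1.99] grip 0.148 F [ 0.43 -0.93 -3.93]
 shift mm [-11.6 477.9 -58.7] turn deg [ 0.03 -0.05  0.04] after-turn shift [-11.2 477.9 -58.9]
```

View pics/w5.png

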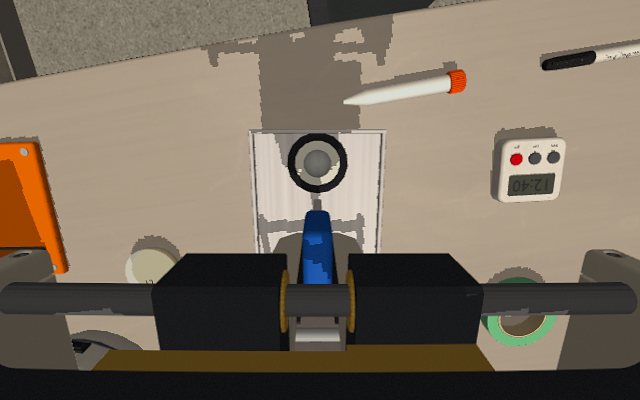

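The tray is 65 mm out and the ball is centred in its ring at (317,163). Now a gentle lift, then the carry along tool +y.

carry_out:
  increments:
    - [[0,0,0,0,0,-0.08,-1],[0,0,0,0,0,-0.15,-1],[0,0,0,0,0,-0.2,-1],[0,0,0,0,0,-0.22,-1],[0,0,0,0,0,-0.22,-1],[0,0,0,0,0,-0.22,-1],[0,0,0,0,0,-0.2,-1],[0,0,0,0,0.05,-0.15,-1],[0,0,0,0,0.1,-0.08,-1],[0,0,0,0,0.15,0,-1],[0,0,0,0,0.2,0,-1],[0,0,0,0,0.25,0,-1],[0,0,0,0,0.3,0,-1],[0,0,0,0,0.3,0,-1],[0,0,0,0,0.3,0,-1],[0,0,0,0,0.3,0,-1],[0,0,0,0,0.3,0,-1],[0,0,0,0,0.3,0,-1],[0,0,0,0,0.3,0,-1],[0,0,0,0,0.3,0,-1]]

```text
time_s: 11.25
position: [0.4413, -0.0816, 0.2372]
tool_rot: [-0.0, 0.075, 0.997, 0.001]
ft_force: [-0.5, 0.2, -3.9]
grip_width: 0.152
```

```bash
python3 - <<'E'
from h import *
rel([.504,.255,.231],81.3)
E
```

```text
t 11.25 pos [ 0.4413 -0.0816  0.2372] j [-0.01  0.3   0.19  1.97 -0.08  0.87  1.64] grip 0.152 F [-0.48  0.22 -3.88]
 shift mm [-11.8 342.2   6.6] turn deg [ 0.07 -0.03  0.13] after-turn shift [-11.  342.2   6.2]
```

carry_out:
  increments:
    - [[0,0,0,-0.01,0.3,0,-1],[0,0,0,-0.01,0.32,0,-1],[0,0,0,-0.01,0.35,0,-1],[0,0,0,-0.01,0.35,0,-1],[0,0,0,-0.01,0.35,0,-1],[0,0,0,-0.01,0.35,0,-1],[0,0,0,-0.01,0.35,0,-1],[0,0,0,-0.01,0.35,0,-1],[0,0,0,-0.01,0.35,0,-1],[0,0,0,-0.01,0.35,0,-1],[0,0,0,-0.01,0.35,0,-1],[0,0,0,-0.01,0.35,0,-1],[0,0,0,-0.01,0.35,0,-1],[0,0,0,-0.01,0.35,0,-1],[0,0,0,-0.01,0.35,0,-1],[0,0,0,-0.01,0.35,0,-1],[0,0,0,-0.01,0.35,0,-1],[0,0,0,-0.01,0.35,0,-1],[0,0,0,-0.01,0.32,0,-1],[0,0,0,0,0.28,0,-1]]

```text
time_s: 13.75
position: [0.4929, 0.2065, 0.2371]
tool_rot: [-0.0, 0.075, 0.997, 0.0]
ft_force: [-0.4, -0.6, -4.2]
grip_width: 0.149
```

```bash
python3 - <<'E'
from h import *
rel([.504,.255,.231],81.3)
E
```

```text
t 13.75 pos [0.4929 0.2065 0.2371] j [-0.51  0.43  0.11  1.76 -0.06  0.96  1.04] grip 0.149 F [-0.38 -0.63 -4.19]
 shift mm [-3.7 49.6  6.1] turn deg [ 0.05 -0.02  0.14] after-turn shift [-3.6 49.6  6.1]
```

carry_out:
  increments:
    - [[0,0,0,-0.02,0.24,0,-1],[0,0,0,-0.02,0.2,0.02,-1],[0,0,0,-0.02,0.18,0.03,-1],[0,0,0,-0.02,0.15,0.03,-1],[0,0,0,0,0.12,0.03,-1],[0,0,0,0,0.08,0.02,-1],[0,0,0,0,0.05,0,-1],[0,0,0,0,0,0,-1],[0,0,0,0,0,0,-1],[0,0,0,0,0,0,-1]]

```text
time_s: 15.0
position: [0.5028, 0.2482, 0.2313]
tool_rot: [-0.001, 0.075, 0.997, -0.0]
ft_force: [-0.6, -0.0, -3.5]
grip_width: 0.153
```

```bash
python3 - <<'E'
from h import *
rel([.504,.255,.231],81.3)
a=eyes.camera('top'); w=eyes.camera('wrist'); c=eyes.get_calibration('top')
s=env.get_state();p=np.array(s['position']);print(s['dq'].round(3)); print('top px',proj(c,[p+[0,0,.005],[.504,.255,.048]]))
sc=eyes.camera('scene')
o=np.zeros((600,800,3),np.uint8);o[:320,:400]=cv2.resize(a[120:280,60:260],(400,320));o[:320,400:]=cv2.resize(sc[130:330,100:350],(400,320));o[320:570,:400]=cv2.resize(w,(400,250));save('end.png',o)
E
```

```text
t 15.0 pos [0.5028 0.2482 0.2313] j [-0.57  0.48  0.11  1.69 -0.06  0.98  0.98] grip 0.153 F [-0.57 -0.03 -3.49]
 shift mm [-0.2  6.9  0.2] turn deg [-0.05 -0.05  0.07] after-turn shift [-0.2  6.9  0.3]
[-0.002  0.     0.001 -0.    -0.001  0.001 -0.001]
top px [[140.29601157 184.61302169]
 [165.08353123 196.1074668 ]]
```

View pics/end.png

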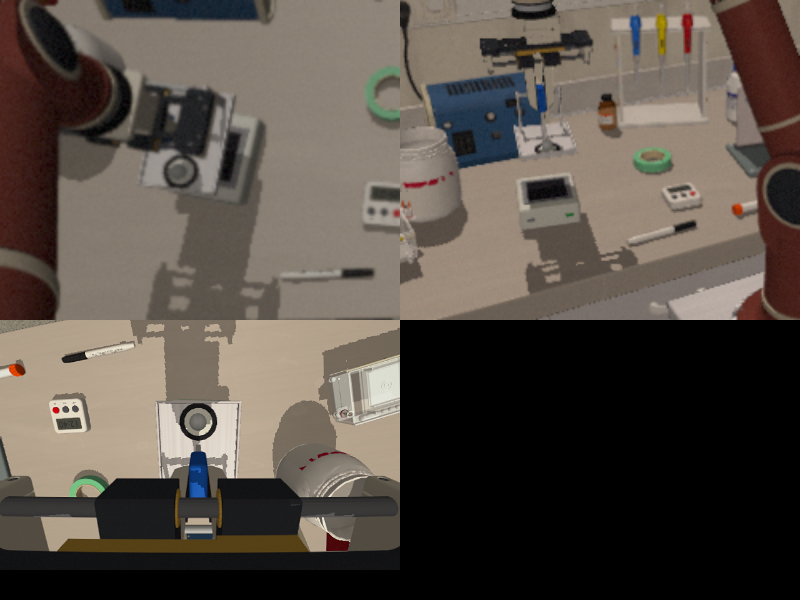

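The end view shows the tray level above the reader with the ball in its ring and the bystanders in place. One last 6 mm correction.

carry_out:
  increments:
    - [[0,0,0,0,0.08,0,-1],[0,0,0,0,0.08,0,-1],[0,0,0,0,0,0,-1],[0,0,0,0,0,0,-1],[0,0,0,0,0,0,-1],[0,0,0,0,0,0,-1]]

```text
time_s: 15.9
position: [0.5038, 0.2552, 0.2312]
tool_rot: [-0.001, 0.075, 0.997, -0.0]
ft_force: [0.8, 1.0, -4.6]
grip_width: 0.148
```

```bash
python3 - <<'E'
from h import *
rel([.504,.255,.231],81.3)
def ring(im):
    g=cv2.cvtColor(im,cv2.COLOR_RGB2GRAY); k=(g<50).astype(np.uint8);k[:110]=0;k[205:]=0;k[:,:270]=0;k[:,370:]=0
    return cv2.minEnclosingCircle(max(cv2.findContours(k,0,2)[0],key=cv2.contourArea))
im=eyes.camera('wrist'); save('w6.png',im); print(ring(im), ring(cv2.imread('pics/w5.png')[:,:,::-1].copy()))
t=eyes.camera('top');c=eyes.get_calibration('top');print('timer,tape diff',[np.abs(t[a:b,e:f].astype(int)-cv2.imread('pics/top0.png')[a:b,e:f,::-1]).mean().round(1) for a,b,e,f in ((205,238,238,270),(150,185,240,275),(190,218,378,404))])
E
```

```text
t 15.9 pos [0.5038 0.2552 0.2312] j [-0.58  0.48  0.11  1.68 -0.06  0.98  0.97] grip 0.148 F [ 0.77  0.97 -4.59]
 shift mm [-0.3 -0.2  0.2] turn deg [-0.04 -0.06  0.09] after-turn shift [-0.3 -0.2  0.2]
((316.79461669921875, 162.18359375), 29.94718360900879) ((316.85064697265625, 162.02597045898438), 30.114116668701172)
timer,tape diff [np.float64(3.0), np.float64(2.9), np.float64(2.8)]
```

The ring hasn't moved in the wrist view, so there is no slip. The bystanders are unchanged, and the pose is within 1 mm. Handing in.

```bash
python3 - <<'E'
from h import *
print(env.finish_job()); s=env.get_state(); print(s['time_s'],s['position'],s['grip_width'],s['ft_force'])
E
```

```text
the job is handed in; nothing more can be done
None
the job is handed in; nothing more can be done
```

I gripped the tray by its blue grip at 30 N, lifted it 26 mm and drew it 65 mm straight out from the panel. I then carried it over to the reader and handed in at about 16 s, still holding it. No verdict was reported.

- **Final pose:** by the measured arm pose, the tool was within 1 mm of the measured window centre (0.504, 0.255). The grip centre was at a height of about 0.236 m, which puts the tray's underside about 10 cm above the window.
- **Level and still:** the tool was within 0.1° of vertical. Joint speeds, read just before a last 7 mm correction, were 0.002 rad/s or less. The tray looked level in the pictures.
- **Grip and weight:** the opening was 13.8 mm on the 14 mm grip. The vertical force read 3.5 to 4.6 N (noisy), roughly the weight of the tray with the ball.
- **Ball and slip:** the last picture I looked at, just before that correction, showed the ball in its ring. Afterwards the ring sat at the same wrist-camera pixel as right after the draw-out, so the tray had not slipped.
- **Bystanders:** the timer, tape roll and petri dish looked unchanged in the top camera.

**Disagreements:** the top and wrist cameras differed by about 3 mm on the grip's sideways position; I used the close-range value. During the approach the arm overshot one small sideways step by about 10 mm, which I corrected before descending.

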